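Open the large terminal box

TASK

Open the terminal bay of the larger terminal box, the one with three cable glands: press its snap tab fully in, then gently push the released cover by its ridge along the guides until the terminals are completely uncovered. Leave the cover lying flat on the box's deck; do not grip or lift it, and leave the smaller box and everything else on the bench alone.

Things in the scene. Friction and masses are not known exactly. Their poses are not given: they have to be found in the camera images.
- large_box: Larger of two grey terminal boxes, fixed, 200 (x) x 96 (y) mm; three cable glands stick 20 mm out of its -x end. Origin: centre of underside, z up. Along x in mm: terminal bay -94..-26, tab -24..14, deck to its open end at 100. Runners (top z 39) and side guides (to z 45) run full length, deck between at z 36. Lips to z 49.5 over the seat's sides: the cover only slides, to +x.
- large_box_cover: That box's loose black slide cover, 80 g: plate 68 (x) x 83 (y) x 6 mm, axes along the box's. Origin: centre of its underside; seated at x -60, z 39 mm in the box's frame, its front edge 2 mm from the tab. 1.5 mm play each side; slides to the box's +x with under 2 N once the tab is in. Past the deck's end it would fall.
- large_box_ridge (a point): Centre of that cover's push ridge: upright rib 6 mm thick (x), 60 mm wide (y), its foot on the plate's top (8 mm below this point), its top 8 mm above this point. Lies 12 mm ahead (+x) of the cover's origin, 14 mm above its underside; 43 mm of flat plate lie behind it. Push on its gland-side (-x) face.
- large_box_tab_top (a point): Where to press that box's snap tab: on its top face, box centre line, 24 mm ahead (+x) of the seated cover's front edge. The tab is a grey ribbed tongue 38 (x) x 30 (y) mm, 8 mm proud of the deck when up; this point moves down with it.
- large_box_tab (a joint): Travel of that snap tab, m: 0 = up (blocks the cover), 0.008 = fully in, flush with the deck. Moves straight down at about 4 N, no return spring: stays where left. The cover is free from about 0.0055 and then passes over the tab.
- small_box: Smaller of two grey terminal boxes, fixed, 200 (x) x 72 (y) mm; one cable gland sticks 20 mm out of its -x end. Origin: centre of underside, z up. Along x in mm: terminal bay -94..-26, tab -24..14, deck to its open end at 100. Runners (top z 39) and side guides (to z 45) run full length, deck between at z 36. Lips to z 49.5 over the seat's sides: the cover only slides, to +x.
- small_box_cover: That box's loose black slide cover, 80 g: plate 68 (x) x 59 (y) x 6 mm, axes along the box's. Origin: centre of its underside; seated at x -60, z 39 mm in the box's frame, its front edge 2 mm from the tab. 1.5 mm play each side; slides to the box's +x with under 2 N once the tab is in. Past the deck's end it would fall.
- small_box_ridge (a point): Centre of that cover's push ridge: upright rib 6 mm thick (x), 36 mm wide (y), its foot on the plate's top (8 mm below this point), its top 8 mm above this point. Lies 12 mm ahead (+x) of the cover's origin, 14 mm above its underside; 43 mm of flat plate lie behind it. Push on its gland-side (-x) face.
- small_box_tab_top (a point): Where to press that box's snap tab: on its top face, box centre line, 24 mm ahead (+x) of the seated cover's front edge. The tab is a grey ribbed tongue 38 (x) x 30 (y) mm, 8 mm proud of the deck when up; this point moves down with it.
- small_box_tab (a joint): Travel of that snap tab, m: 0 = up (blocks the cover), 0.008 = fully in, flush with the deck. Moves straight down at about 4 N, no return spring: stays where left. The cover is free from about 0.0055 and then passes over the tab.
- driver: Screwdriver with a yellow handle, 185 mm long, lying; loose bystander on the bench behind or beside the boxes, to be left alone. Origin: centre of its underside.
- capacitor: Blue can capacitor, 35 mm diameter, 50 mm high, standing; loose bystander on the bench behind or beside the boxes, to be left alone. Origin: centre of its underside.
- flux: White flux jar, 46 mm diameter, 36 mm high; loose bystander on the bench behind or beside the boxes, to be left alone. Origin: centre of its underside.
- sink: Finned heat sink, 38 x 50 x 29 mm; loose bystander on the bench behind or beside the boxes, to be left alone. Origin: centre of its underside.
- marker: White and blue marker pen, 135 mm long, lying; loose bystander on the bench behind or beside the boxes, to be left alone. Origin: centre of its underside.
Things that resemble listed ones, but are neither listed nor needed, are in the scene too. Leave any purple look-alike of the large_box_cover alone.

How it is judged:
On the way, in this order (a step that is already met when the one before it is completed fails the run):
1. the large box's snap tab is pressed in while its cover is still seated (value of joint large_box_tab above 0.0055 m and x of large_box_cover in the frame of large_box below -0.05 m), for 0.2 s.
2. the large box's cover has been pushed off its seat, clear of the terminal bay (x of large_box_cover in the frame of large_box above 0.004 m), for 0.1 s.
At the end, for the whole second after the job is handed in: The large box's tab is in (at least 5.5 mm) and its cover lies still and flat on the runners over the deck, its origin 4 to 90 mm ahead of the box's centre (the bay is open from about +8 mm; 4 mm of slack). The small box's tab and cover are untouched and no bystander has moved 20 mm (value of joint large_box_tab above 0.0055 m and x of large_box_cover in the frame of large_box between 0.004 and 0.09 m and z of large_box_cover in the frame of large_box between 0.036 and 0.042 m and angle between large_box_cover's own z axis and vertical below 0.06 rad and linear speed of large_box_cover below 0.01 m/s and value of joint small_box_tab below 0.003 m and distance of small_box_cover from where it was at the start of the episode below 0.006 m and distance of each of driver, capacitor, flux, sink, marker from where it was at the start of the episode below 0.02 m).
It fails at once if the large cover is lifted (10 mm or more above its runners) (z of large_box_cover in the frame of large_box above 0.049 m).
It fails at once if the large cover falls off the box or tips (z of large_box_cover in the frame of large_box below 0.03 m or angle between large_box_cover's own z axis and vertical above 0.25 rad).
It fails at once if the large cover is forced past its tab while the tab is up (x of large_box_cover in the frame of large_box above -0.05 m and value of joint large_box_tab below 0.004 m).
It fails at once if the large cover is squeezed or shoved hard (over 25 N) (contact force between the fingers and large_box_cover above 25 N).
It fails at once if the small box's tab is pressed or its cover moved, or a bystander is knocked away (value of joint small_box_tab above 0.004 m or distance of small_box_cover from where it was at the start of the episode above 0.008 m or distance of any of driver, capacitor, flux, sink, marker from where it was at the start of the episode above 0.03 m).
It also fails if it takes over 35 s, if anything falls off the work surface, if the arm or the gripper's body presses on something with over 40 N, if the wrist force passes 120 N, or if a joint passes its speed limit or range.

ROBOT

A 6-joint arm with a two-finger parallel gripper is mounted at the origin on a cart in front of the work surface, level with it; the furniture and walls round the work are solid. World frame = base frame: x ahead of the robot, y to its left, z up, the work surface at z = 0. Lengths are in m, angles in rad, forces in N, time in s.
With the tool pointing down it reaches from about 0.25 to 0.725 m from the base axis. Payload 4 kg.
Tool frame: the origin (TCP) lies between the finger pads; the fingertips stand 17 mm ahead of it and the grasp point (between the pads) lies 2 mm behind it; z points along the fingers, x is the direction in which the jaws open and shut, and the axes are right-handed (so a half turn about z gives the same grasp; the last joint's range is limited). The gripper opens to 85 mm and grips with 20 to 120 N. Pads are 22 mm wide; open, the fingers measure 114 mm over their backs; the gripper's body (76 mm by 85 mm) begins 54 mm behind the grasp point. The pads swing forward as they close: fully open they stand 13 mm farther back than shut.
Start: joints at [1.219, 0.241, 0.005, 1.335, 0, 1.571], TCP at [0.172, 0.469, 0.248] pointing down, gripper open.
Joint ranges: [-2.72, 2.72], [-1.05, 1.87], [-1.09, 1.28], [-1.99, 2.15], [-1.42, 1.44], [-3.14, 3.14]. Speed limits (rad/s): [2.79, 2.79, 3.14, 3.14, 3.14, 3.14].

INTERFACE

Orientations are given as a unit quaternion [x, y, z, w].
In Python, from workcell import telemetry, cams, workorder gives the robot as it stands. The module is installed in compiled form; this text tells all that it offers.
- The arm moves only by the tool apply_moves, never from a script. Its argument "moves" is a list that holds one entry, the list of rows, each a list of 4 numbers: the shift along the tool's x, y, z in mm, then the turn about the tool's z in degrees. A call has exactly 10 rows; each row shifts and turns the pose as measured when the row begins, along the tool's axes as they then stand; what a row does not reach is not made up. A row lasts 1/10 s, in which the tool goes at most 50 mm and 8.59 degrees, less where a joint would pass 70% of its speed; a pose out of reach is approached as far as the arm can. A call with a gripper value outside its range is refused whole. "hand" is the gripper's target within -1 to 1 (fully open at 1, half-way at 0, shut at -1), set as the call begins (left out, the last holds). The fingers move at their own pace and stop on an object; the grip force is fixed at half the most. Time passes only in rows, so rows that do not move let the fingers close, or fill a call up. It gives the time, the measured TCP pose, the force and the opening at its end, in the units of the state.
- telemetry.get_obs(): the state, without advancing time (a new reading comes with each control period).
- cams.camera(name): name is "side" or "top"; returns a dict with "color" (420x560x3 uint8, red, green, blue), "fovy" (degrees; the focal length in pixels is half the picture's height over the tangent of half this angle, whatever the lens; pixels are square), "cx", "cy" (the principal point, pixels), "k1" (the pictures are not rectified: a ray, as slopes to the right and down, at radius r is drawn at 1 + k1 r^2 times it, then the intrinsics apply), "camera_from_world" (4x4, takes a point from world to camera coordinates). Camera axes: x right, y down, z forward; pixel columns grow to the right and rows downward; lengths in m; the calibration is good to about 2 mm. A picture is of the moment at which its call begins. There is no depth.
- workorder.job_done(): hands the job in, once; it reports no verdict.
The state is a dict: "clock": time; "joint_pos": joint angles; "joint_vel": joint speeds; "tau": joint torques, N m; "eef_pos": TCP position; "tool_rot": TCP orientation; "ft_force": force on the tool from outside, world axes, zero at the start; "ft_torque": the same for the moment, N m; "grip_width": finger opening in m.
Only numpy, scipy, OpenCV 4.12 (cv2) and the standard library are available. Lean on these libraries where they do the work, as an engineer would, in place of code of your own. Each camera call takes 0.05 s, during which the arm holds its last target. There are 200 camera calls.

## Working session

There is one attempt and no reset: what is moved stays moved. The work goes in short steps, Python scripts to look and compute and a tool call to move; the robot and the scene stay as the last step left them, time stands still between calls to the robot, and variables do not carry over. Pictures are saved under pics/ and viewed, about 8 in all and at most 12, crops included, and the job is handed in when it is done.

Besides the shell and the picture viewer there is one more tool, called after ">>>" as a command line: name --argument value ..., lists and objects as JSON in quotes. apply_moves: Moves the arm, as the interface text tells. Its arguments: {"type":"object","properties":{"moves":{"type":"array"},"hand":{"type":"number"}},"required":["moves"]}

```bash
mkdir -p pics; cat > h.py <<'E'
import numpy as np, cv2
from workcell import telemetry, cams, workorder
def K(c):
    f=210/np.tan(np.radians(c["fovy"])/2); return f
def proj(c,P):
    P=np.atleast_2d(P); T=np.array(c["camera_from_world"]); q=P@T[:3,:3].T+T[:3,3]
    s=q[:,:2]/q[:,2:]; r2=(s**2).sum(1,keepdims=True)
    return s*(1+c["k1"]*r2)*K(c)+[c["cx"],c["cy"]]
def ray(c,uv):
    d=(np.array(uv,float)-[c["cx"],c["cy"]])/K(c); s=d.copy()
    for _ in range(30): s=d/(1+c["k1"]*(s@s))
    T=np.array(c["camera_from_world"]); R=T[:3,:3]
    return -R.T@T[:3,3], R.T@np.array([*s,1])
def atz(c,uv,z):
    o,d=ray(c,uv); return o+d*(z-o[2])/d[2]
E
python3 - <<'E'
from h import *
import pickle
for n in("top","side"):
    c=cams.camera(n); pickle.dump(c,open(n+"0.pkl","wb"))
    cv2.imwrite(f"pics/{n}0.png",cv2.resize(c["color"][:,:,::-1],(784,588),interpolation=cv2.INTER_CUBIC))
    print(n,c["fovy"],c["k1"],c["cx"],c["cy"],ray(c,(280,210)))
o=telemetry.get_obs();print({k:np.round(v,3) for k,v in o.items()})
E
```

```text
top 55.09247418839571 -0.12078762969644916 278.9645298000508 210.32615246983383 (array([0.47260514, 0.3811637 , 0.91328067]), array([ 0.07464346, -0.00745291, -0.99718608]))
side 47.12510088229946 -0.09393154152168404 274.44771170079684 219.28447265429597 (array([ 0.32429315, -0.331754  ,  0.72797021]), array([ 0.22532083,  0.72983846, -0.64581043]))
{'clock': np.float64(0.1), 'joint_pos': array([ 1.219,  0.241,  0.004,  1.335, -0.   ,  1.571]), 'joint_vel': array([ 0.001, -0.001,  0.005,  0.001, -0.   ,  0.002]), 'tau': array([-1.0000e-03, -3.7314e+01,  2.5301e+01,  1.1000e-02, -0.0000e+00,
       -0.0000e+00]), 'eef_pos': array([0.172, 0.469, 0.248]), 'tool_rot': array([ 0.82 ,  0.572, -0.001,  0.001]), 'ft_force': array([-0.049,  1.063,  0.807]), 'ft_torque': array([0.001, 0.04 , 0.008]), 'grip_width': np.float64(0.086)}
```

View pics/top0.png

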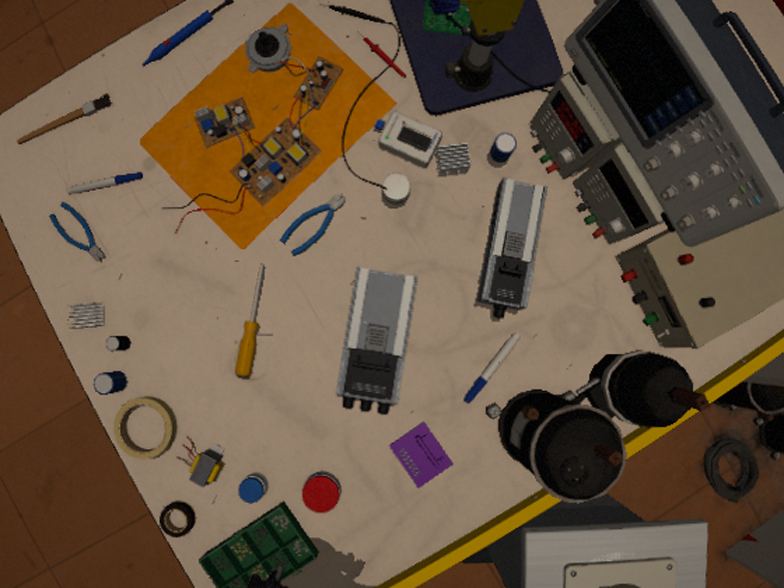

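View pics/side0.png

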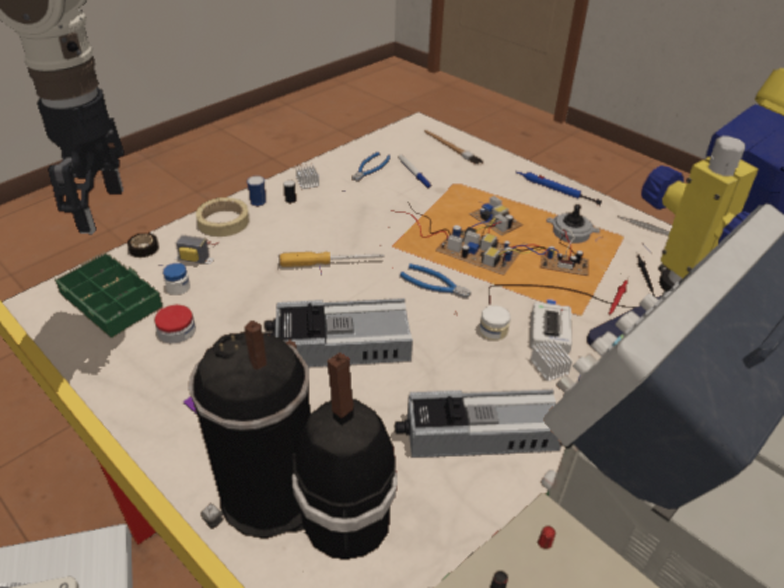

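The top view shows the large box (three glands) centred near (376,338) with its gland end down the picture. The small box is near (513,245), the purple decoy near (421,454) and the driver near (250,330). Next I'll enlarge both views of the large box.

```bash
python3 - <<'E'
from h import *
import pickle
t=pickle.load(open("top0.pkl","rb"));s=pickle.load(open("side0.pkl","rb"))
a=cv2.resize(t["color"][185:300,232:305,::-1],None,fx=5,fy=5,interpolation=cv2.INTER_CUBIC)
b=cv2.resize(s["color"][205:270,180:300,::-1],None,fx=3.5,fy=3.5,interpolation=cv2.INTER_CUBIC)
im=np.zeros((576,790,3),np.uint8); im[:a.shape[0],:a.shape[1]]=a; im[:b.shape[0],368:368+b.shape[1]]=b[:, :790-368]
cv2.imwrite("pics/crop.png",im)
E
```

```text
(no output)
```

View pics/crop.png

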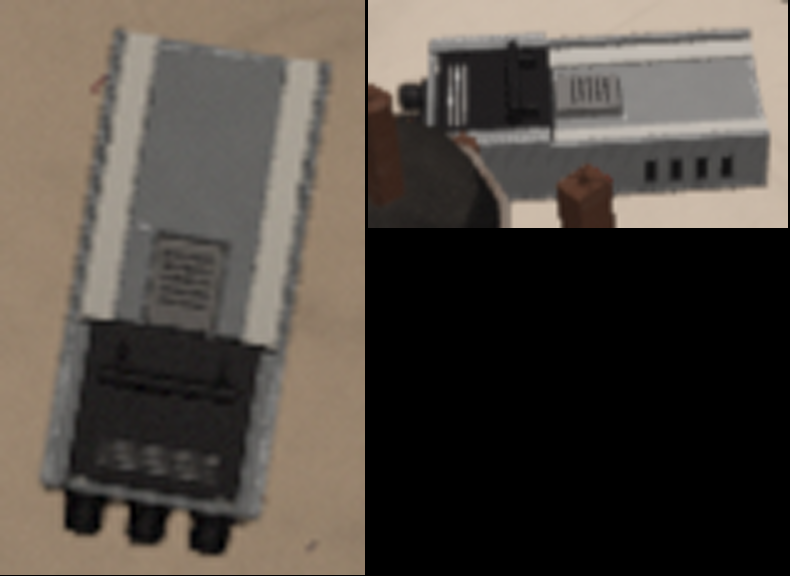

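```bash
python3 - <<'E'
from h import *
import pickle
from scipy.optimize import least_squares
t=pickle.load(open("top0.pkl","rb"));s=pickle.load(open("side0.pkl","rb"))
T=[((118,30),(100,48,45)),((330,62),(100,-48,45)),((42,488),(-100,48,49.5)),((258,520),(-100,-48,49.5)),((155,232),(14,15,44)),((228,238),(14,-15,44)),((90,320),(-26,41.5,45)),((272,350),(-26,-41.5,45))]
S=[((767,187),(100,-48,0)),((768,133),(100,-48,45)),((750,30),(100,48,45)),((430,40),(-100,48,49.5)),((622,110),(14,-15,44)),((618,70),(14,15,44))]
tp=np.array([(232+u/5-.4,185+v/5-.4) for (u,v),_ in T]);sp=np.array([(180+(u-368)/3.5-.36,205+v/3.5-.36) for (u,v),_ in S])
TP=np.array([p for _,p in T])/1e3;SP=np.array([p for _,p in S])/1e3
def w(q,P):
    c,n=np.cos(q[2]),np.sin(q[2]); return np.c_[P[:,0]*c-P[:,1]*n+q[0],P[:,0]*n+P[:,1]*c+q[1],P[:,2]+q[3]]
for nm,use in(("both",3),("top",1),("side",2)):
    f=lambda q:np.r_[(proj(t,w(q,TP))-tp).ravel()*(use&1),(proj(s,w(q,SP))-sp).ravel()*(use>>1),q[3]*500]
    best=min((least_squares(f,[.4,.35,a,0],loss="soft_l1",x_scale=[.1,.1,1,.01]) for a in np.arange(0,6.3,.7)),key=lambda r:r.cost)
    print(nm,best.x.round(4),np.degrees(best.x[2]).round(2),best.cost.round(2))
    if use==3:
        print(f(best.x).reshape(-1)[:-1].reshape(-1,2).round(1).tolist()); q=best.x
        for n,p in dict(tab=(-2,0,44),ridge=(-48,0,53),push_end=(20+12-3,0,53),gland=(-100,0,45)).items(): print(n,w(q,np.array([p])/1e3).round(4))
from scipy.spatial.transform import Rotation as R
print(R.from_quat(telemetry.get_obs()["tool_rot"]).as_matrix().round(3))
E
```

```text
both [ 0.4743  0.3986 -0.1627 -0.0023] -9.32 5.93
[[-0.6, -0.1], [0.5, 0.3], [-0.4, -0.1], [0.8, 0.5], [0.7, 0.9], [-0.2, 1.9], [-1.4, -0.3], [0.3, -0.3], [0.6, 0.2], [1.3, 0.3], [0.5, -0.7], [-0.2, -0.2], [-0.1, -1.4], [0.0, 0.4]]
tab [[0.4723 0.3989 0.0417]]
ridge [[0.4269 0.4063 0.0507]]
push_end [[0.5029 0.3939 0.0507]]
gland [[0.3756 0.4148 0.0427]]
top [ 4.7490e-01  3.9850e-01  6.1221e+00 -3.0000e-04] 350.77 3.31
side [ 0.4731  0.3967 -0.1658 -0.0006] -9.5 2.02
[[ 0.345  0.939 -0.001]
 [ 0.939 -0.345 -0.002]
 [-0.002  0.    -1.   ]]
```

The fit is good to about 1–2 mm: the box is at (0.474, 0.398) with yaw −9.3°. After turning the tool −10.9°, tool x lies along box y and tool y along box x. I'll shut the gripper and move above the tab.

>>> apply_moves --moves '[[[0,0,0,-5.5],[0,0,0,-5.4],[-2.5,36,10,0],[-2.5,36,10,0],[-2.5,36,10,0],[-2.5,36,10,0],[-2.5,36,10,0],[-2.5,36,10,0],[-2.5,36,10,0],[0,0,0,0]]]' --hand -1

```text
clock: 1.1
eef_pos: [0.4245, 0.4102, 0.1692]
tool_rot: [0.757, 0.653, -0.005, 0.001]
ft_force: [-0.8, -0.3, 0.0]
grip_width: -0.0002
```

```bash
cat >> h.py <<'E'
from scipy.spatial.transform import Rotation as R
Q=(0.4743,0.3986,-0.1627)
def state():
    o=telemetry.get_obs(); p=np.array(o["eef_pos"]); M=R.from_quat(o["tool_rot"]).as_matrix()
    c,s=np.cos(Q[2]),np.sin(Q[2]); d=p[:2]-Q[:2]
    print("t",round(float(o["clock"]),2),"box xy mm",np.round([1e3*(d[0]*c+d[1]*s),1e3*(-d[0]*s+d[1]*c)],1),"z",round(p[2]*1e3,1),"yaw err deg",np.round(np.degrees(np.arctan2(M[1,1],M[0,1])-Q[2]),2),"tilt",M[:,2].round(3),"F",np.round(o["ft_force"],1),"w",round(float(o["grip_width"]),4))
E
python3 -c "from h import *;state()"
```

```text
t 1.1 box xy mm [-51.    3.4] z 169.2 yaw err deg 0.88 tilt [-0.006 -0.008 -1.   ] F [-0.8 -0.3  0. ] w -0.0002
```

>>> apply_moves --moves '[[[-1,16,0,0.9],[-1,16,10,0],[-1,16,20,0],[0,0,20,0],[0,0,20,0],[0,0,14,0],[0,0,6,0],[0,0,0,0],[0,0,0,0],[0,0,0,0]]]'

```text
clock: 2.1
eef_pos: [0.4746, 0.3993, 0.0741]
tool_rot: [0.762, 0.648, -0.005, 0.001]
ft_force: [0.0, 1.0, 0.5]
grip_width: 0.0003
```

```bash
python3 - <<'E'
from h import *
state()
t=cams.camera("top");s=cams.camera("side")
a=cv2.resize(t["color"][180:300,220:320,::-1],None,fx=4,fy=4,interpolation=cv2.INTER_CUBIC)
b=cv2.resize(s["color"][150:270,200:300,::-1],None,fx=4,fy=4,interpolation=cv2.INTER_CUBIC)
cv2.imwrite("pics/above.png",np.hstack([a,b]))
E
```

```text
t 2.1 box xy mm [0.2 0.7] z 74.1 yaw err deg 0.11 tilt [-0.006 -0.007 -1.   ] F [0.  1.  0.5] w 0.0003
```

View pics/above.png

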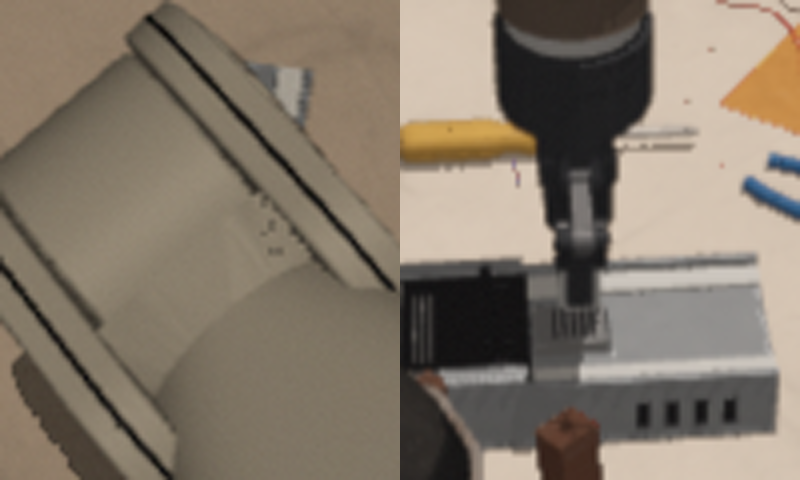

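In the side view (right half) the closed fingertips are at about (580,305), straight over the ribbed tab. The arm hides the box in the top view. I'll press down in small steps.

>>> apply_moves --moves '[[[0,-1,3,0],[0,0,3,0],[0,0,3,0],[0,0,3,0],[0,0,2,0],[0,0,2,0],[0,0,2,0],[0,0,2,0],[0,0,1,0],[0,0,0,0]]]'

```text
clock: 3.2
eef_pos: [0.4746, 0.4004, 0.0551]
tool_rot: [0.762, 0.648, -0.002, 0.001]
ft_force: [-1.6, -0.3, 1.9]
grip_width: 0.0004
```

```bash
python3 -c "from h import *;state()"
```

```text
t 3.2 box xy mm [-0.   1.8] z 55.1 yaw err deg 0.12 tilt [-0.002 -0.004 -1.   ] F [-1.6 -0.3  1.9] w 0.0004
```

>>> apply_moves --moves '[[[0,0,1.5,0],[0,0,1.5,0],[0,0,1.5,0],[0,0,1.5,0],[0,0,1.5,0],[0,0,1.5,0],[0,0,1.5,0],[0,0,1.5,0],[0,0,1.5,0],[0,0,1.5,0]]]'

```text
clock: 4.2
eef_pos: [0.4745, 0.4004, 0.053]
tool_rot: [0.762, 0.648, 0.001, 0.001]
ft_force: [-4.0, -3.1, 11.8]
grip_width: -0.0001
```

```bash
python3 -c "from h import *;state()"
```

```text
t 4.2 box xy mm [-0.1  1.8] z 53.0 yaw err deg 0.12 tilt [ 0.003  0.    -1.   ] F [-4.  -3.1 11.8] w -0.0001
```

The tool stalled at z 53.0 mm with 12 N. Flush (tip at 36 mm) would be 53, so the tab is fully in. Now I'll lift and go behind the ridge.

>>> apply_moves --moves '[[[0,0,-15,0],[0,0,-20,0],[0,0,-5,0],[-1,-18,0,0],[-1,-18,0,0],[0,-18,0,0],[0,-18,0,0],[0,0,0,0],[0,0,0,0],[0,0,0,0]]]'

```text
clock: 5.2
eef_pos: [0.4015, 0.4089, 0.087]
tool_rot: [0.762, 0.647, -0.001, 0.002]
ft_force: [-0.3, -1.3, -1.2]
grip_width: 0.0001
```

```bash
python3 -c "from h import *;state()"
```

```text
t 5.2 box xy mm [-73.5  -1.6] z 87.0 yaw err deg 0.02 tilt [ 0.001 -0.003 -1.   ] F [-0.3 -1.3 -1.2] w 0.0001
```

>>> apply_moves --moves '[[[1.5,0,5,0],[0,0,5,0],[0,0,4,0],[0,0,3,0],[0,0,2,0],[0,0,0.5,0],[0,0,0,0],[0,0,0,0],[0,0,0,0],[0,0,0,0]]]'

```text
clock: 6.2
eef_pos: [0.4043, 0.4099, 0.0649]
tool_rot: [0.763, 0.646, -0.0, 0.002]
ft_force: [-0.7, -0.2, -0.1]
grip_width: -0.0004
```

```bash
python3 - <<'E'
from h import *
state()
s=cams.camera("side")
b=cv2.resize(s["color"][170:270,170:300,::-1],None,fx=5,fy=5,interpolation=cv2.INTER_CUBIC)
cv2.imwrite("pics/behind.png",b)
E
```

```text
t 6.2 box xy mm [-70.9  -0.2] z 64.9 yaw err deg -0.15 tilt [ 0.002 -0.003 -1.   ] F [-0.7 -0.2 -0.1] w -0.0004
```

View pics/behind.png

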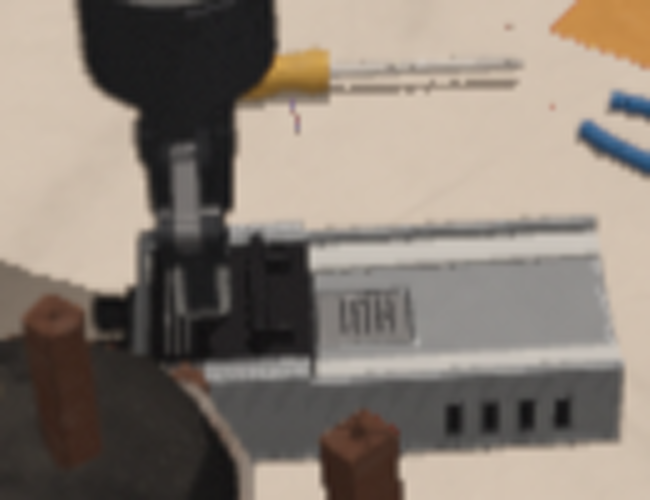

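The tab at (365,317) is flush and the cover still seated. The fingers, at (205,300), are behind the ridge at (265,290) and about 3 mm above the plate. I'll raise them slightly and push gently.

>>> apply_moves --moves '[[[0,0,-2,0],[0,3,0,0],[0,3,0,0],[0,3,0,0],[0,3,0,0],[0,3,0,0],[0,3,0,0],[0,4,0,0],[0,4,0,0],[0,4,0,0]]]'

```text
clock: 7.25
eef_pos: [0.4352, 0.4051, 0.0676]
tool_rot: [0.763, 0.647, -0.001, 0.001]
ft_force: [-1.5, -0.3, 1.5]
grip_width: -0.0
```

```bash
python3 -c "from h import *;state()"
```

```text
t 7.25 box xy mm [-39.7   0.1] z 67.6 yaw err deg -0.09 tilt [-0.    -0.002 -1.   ] F [-1.5 -0.3  1.5] w -0.0
```

>>> apply_moves --moves '[[[0,4,0,0],[0,4,0.5,0],[0,4,0,0],[0,4,0,0],[0,4,0,0],[0,4,0,0],[0,4,0,0],[0,4,0,0],[0,4,0,0],[0,4,0,0]]]'

```text
clock: 8.25
eef_pos: [0.4782, 0.3979, 0.0671]
tool_rot: [0.763, 0.647, -0.001, 0.001]
ft_force: [-1.1, 0.0, 1.7]
grip_width: -0.0
```

```bash
python3 - <<'E'
from h import *
state()
s=cams.camera("side")
b=cv2.resize(s["color"][170:270,170:300,::-1],None,fx=5,fy=5,interpolation=cv2.INTER_CUBIC)
cv2.imwrite("pics/mid.png",b)
E
```

```text
t 8.25 box xy mm [ 3.9 -0.1] z 67.1 yaw err deg -0.1 tilt [-0.001 -0.002 -1.   ] F [-1.1  0.   1.7] w -0.0
```

View pics/mid.png

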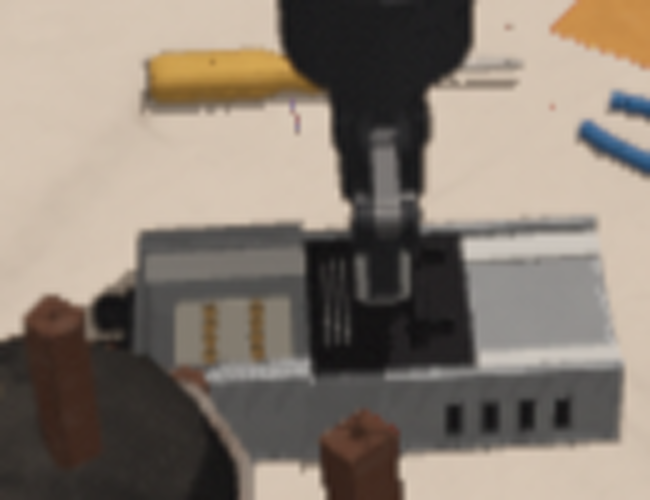

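The cover slides with the fingers: its front edge is at about (470,300) and the terminals at (230,330) are showing. Its origin is near +6 to +8 mm, so I'll push about 22 mm more, back off and lift.

>>> apply_moves --moves '[[[0,4,0,0],[0,4,0,0],[0,4,0,0],[0,4,0,0],[0,3,0,0],[0,2,0,0],[0,0,0,0],[0,-4,0,0],[0,-4,0,0],[0,0,0,0]]]'

```text
clock: 9.3
eef_pos: [0.4938, 0.3949, 0.0666]
tool_rot: [0.763, 0.646, -0.0, 0.002]
ft_force: [-0.4, -0.7, -0.2]
grip_width: -0.0
```

>>> apply_moves --moves '[[[0,0,-8,0],[0,0,-15,0],[0,0,-25,0],[0,0,-25,0],[0,-40,-20,0],[0,-40,-10,0],[0,-40,0,0],[0,-40,0,0],[0,-40,0,0],[0,0,0,0]]]'

```text
clock: 10.3
eef_pos: [0.2922, 0.4304, 0.1789]
tool_rot: [0.764, 0.645, 0.004, 0.001]
ft_force: [0.6, 0.1, 0.4]
grip_width: -0.0
```

```bash
python3 - <<'E'
from h import *
state()
s=cams.camera("side");t=cams.camera("top")
b=cv2.resize(s["color"][170:270,170:300,::-1],None,fx=4,fy=4,interpolation=cv2.INTER_CUBIC)
a=cv2.resize(t["color"][180:280,232:302,::-1],None,fx=4,fy=4,interpolation=cv2.INTER_CUBIC)
cv2.imwrite("pics/end.png",np.hstack([b,a]))
# predicted ridge/cover outline in the side view for x=20..40
c,n=np.cos(Q[2]),np.sin(Q[2])
for x in(15,20,25,30,35):
    P=np.array([[x+34,-41,45],[x-34,-41,45]])/1e3
    W=np.c_[P[:,0]*c-P[:,1]*n+Q[0],P[:,0]*n+P[:,1]*c+Q[1],P[:,2]-.002]
    print(x,"side",((proj(s,W)-[170,170])*4).round(0).tolist(),"top",((proj(t,W)-[232,180])*4+[520,0]).round(0).tolist())
E
```

```text
t 10.3 box xy mm [-184.8    1.9] z 178.9 yaw err deg -0.37 tilt [ 0.007  0.004 -1.   ] F [0.6 0.1 0.4] w -0.0
15 side [[400.0, 288.0], [267.0, 295.0]] top [[757.0, 160.0], [738.0, 284.0]]
20 side [[410.0, 287.0], [277.0, 295.0]] top [[759.0, 151.0], [740.0, 275.0]]
25 side [[420.0, 286.0], [287.0, 294.0]] top [[760.0, 142.0], [741.0, 266.0]]
30 side [[429.0, 286.0], [297.0, 294.0]] top [[762.0, 132.0], [742.0, 257.0]]
35 side [[439.0, 285.0], [306.0, 293.0]] top [[763.0, 123.0], [744.0, 248.0]]
```

View pics/end.png

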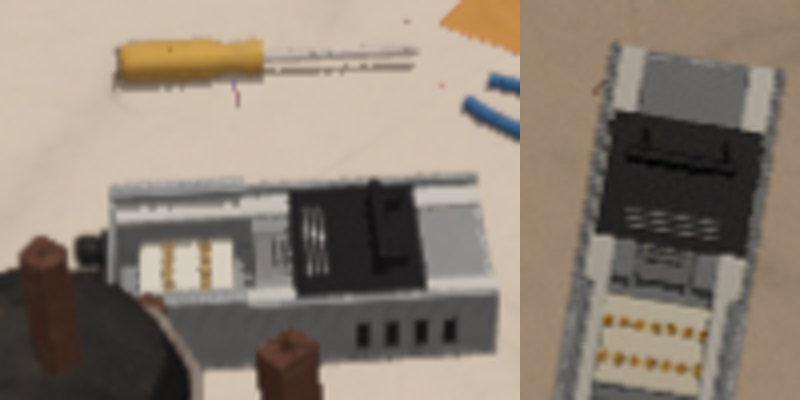

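Both views agree that the cover's origin is at about +29 mm: its edges are at (427,287) and (293,293) in the side view and (760,135) in the top view. It lies flat in its guides, the terminals are fully open, and the tab is flush. I'm handing in.

```bash
python3 -c "from h import *;print(workorder.job_done())"
```

```text
the job is handed in; nothing more can be done
None
```

The large box's terminal bay is open and the job is handed in at about 10.4 s of the 35 s allowed; the hand-in reports no verdict.

- **Tab:** I pressed it with the closed fingertips until they stalled at the flush height, with about 12 N on the wrist. The cover was still seated.
- **Cover:** I pushed it by the gland-side face of its ridge in steps of 4 mm or less. The wrist force stayed around 2 N when I read it, after each call of ten moves. I did not grip or lift the cover.
- **Last check:** with the arm backed off, both cameras put the cover's origin at about +29 mm, against the allowed 4 to 90 mm. The cover looks flat on its runners, the terminals are fully uncovered and the tab is flush.
- **Not checked:** I did not measure the small box or the loose items again afterwards. The arm stayed clear of them, and the driver looked unmoved in the last picture.

No check failed or disagreed.

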